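Index the drill jig's slide on by one tooth

TASK

The hole under the drill bush is done: index the jig on to the next one. Push the slide forward by its black knob, knob end towards the drill bush, by one tooth and no more, until the spring pawl clicks in behind the next tooth, then draw the slide back so that this tooth bears against the pawl, and let go. Leave everything else on the bench where it is.

Things in the scene. Friction and masses are not known exactly. Their poses are not given: they have to be found in the camera images.
- jig: Drill jig bolted to the bench: grey base 124 x 310 x 12 mm with two keeper plates (tops at 26 mm) in which the slide runs along y. Origin on the bench under the base's middle; z up; +y = forward, the way the slide is pushed; pawl on the +x side. Bush plate over the slide: an arm from the -x side at x -50 to +8, y +15 to +45 mm, top with bush 69 mm above the bench. Position and yaw vary.
- slide: Aluminium sliding bar 56 x 260 mm in the jig, top 38 mm above the bench, with brass strip clamped on it (clamps up to 48 mm high). Loose in its guides (0.7 mm play), about 0.75 kg, stays where it is left. Origin: middle of its underside, 12 mm above the bench; axes parallel to the jig's. Pushing takes 3 to 8 N when free, 8 to 18 N over a tooth.
- knob (a point): Centre of the black push knob at the slide's rear (-y) end: upright cylinder, 30 mm diameter, 36 mm tall, middle 76 mm above the bench (58 to 94 mm), on a 14 mm stem. Nothing higher than 48 mm stands within 90 mm of it, now or after the push; it may be gripped from any side. Axes parallel to the jig's.
- next_tooth (a point): On the slide: middle of the square rear (-y) face of the tooth that must pass the pawl, 32 mm above the bench. Five steel teeth on the slide's +x edge, 40 mm apart, 9 mm deep: 6 mm land, 18 mm ramp in front, square behind. Its y from pawl_face, along the jig's y, is -39 to -28 mm at the start (the pawl stands behind the tooth ahead) and 0 when it bears against the pawl.
- pawl_face (a point): Fixed point of the jig in the plane of the pawl's square blocking face when the pawl is in: jig x 15.5, y 0, 32 mm above the bench; axes as the jig's. Going back, the slide is stopped solidly here (next_tooth at 0). After the click the slide is free between 0 and +16 mm; beyond, the following tooth lifts the pawl and clicks in at about +45 mm: one tooth too many.
- pawl (a joint): Steel pawl at the jig's +x side on an upright pin at jig x 44, y -50 mm, sprung towards the slide; needs no help. 0 rad = fully in, about 0.16 = lifted out on top of a tooth. The ramp begins to lift it when next_tooth is at about -24 mm (y from pawl_face); it drops in behind the tooth (the click) at about +5 mm.
- spare_strip: Bystander: brass strip 190 x 18 x 6 mm lying beside the jig on its +x side. Origin at the centre of its underside.
- swarf_brush: Bystander: hand brush lying beside the jig on its -x side. Origin at the centre of its underside.
- screwdriver: Bystander: screwdriver on the right of the bench. Origin at the centre of its underside.
- chuck_key: Bystander: steel T-handled chuck key, 85 mm long, lying beside the jig on its +x side. Origin at the centre of its underside.
- oil_bottle: Bystander: yellow oil bottle with red cap, 56 mm in diameter, 150 mm tall, standing on the far left or far right of the bench. Origin at the centre of its underside.
- v_block: Bystander: dark steel V-block 60 x 45 x 42 mm, on the far left or far right of the bench. Origin at the centre of its underside.
- caliper: Bystander: caliper 230 mm long, lying on the left of the bench. Origin at the centre of its underside.

How it is judged:
By the outcome, as a careful person would: the job done as asked, in the order asked, and still so for the second after the job is handed in, with the robot touching nothing.
It also fails if it takes over 32 s, if anything falls off the work surface, if the arm or the gripper's body presses on something with over 40 N, if the wrist force passes 120 N, or if a joint passes its speed limit or range.

ROBOT

A 6-joint arm with a two-finger parallel gripper is mounted at the origin on the work surface. World frame = base frame: x ahead of the robot, y to its left, z up, the work surface at z = 0. Lengths are in m, angles in rad, forces in N, time in s.
With the tool pointing down it reaches from about 0.35 to 0.775 m from the base axis. Payload 7.3 kg.
Tool frame: the origin (TCP) lies between the finger pads; the fingertips stand 14 mm ahead of it and the grasp point (between the pads) lies 5 mm behind it; z points along the fingers, y is the direction in which the jaws open and shut (so a half turn about z gives the same grasp; the last joint's range is limited). The gripper opens to 92 mm and grips with 3 to 60 N. Pads are 19 mm wide; open, the fingers measure 130 mm over their backs; the gripper's body (75 mm by 190 mm) begins 47 mm behind the grasp point.
Start: joints at [-1.287, 0.342, 1.524, -0, 1.275, -0.146], TCP at [0.219, -0.477, 0.219] pointing down, gripper open.
Joint ranges: [-2.53, 2.53], [-0.77, 2.02], [0.04, 2.7], [-1, 4.14], [0.28, 2.66], [-3.11, 3.11]. Speed limits (rad/s): [2.57, 2.57, 3.14, 3.14, 3.14, 3.14].

INTERFACE

Orientations are given as [roll, pitch, yaw] about the fixed x, y, z axes, in that order (R = Rz(yaw) Ry(pitch) Rx(roll)).
In Python, from cell import robot gives the robot as it stands.
- The arm moves only by the shell command python3 -m creep 'ROWS' [FORCE]. ROWS is JSON, a list that holds one entry, the list of rows, each a list of 7 numbers: the shift along the tool's x, y, z in cm, then the turn, a rotation vector about the tool's x, y, z in degrees, then the gripper command: -1 is shut, 1 is fully open, values between are in proportion. In form: [[[tx, ty, tz, wx, wy, wz, gripper], ...]]. A call has 1 to 8 rows; each row is the pose to reach, as a shift and turn from the pose measured when the call began, along the tool's axes at that moment; what a row does not reach only later rows make up. A row lasts 1/10 s, in which the tool goes at most 50 mm and 8.59 degrees, less where a joint would pass 70% of its speed; a pose out of reach is approached as far as the arm can. A call with a gripper value outside its range is refused whole. The fingers move at their own pace and stop on an object; FORCE is the grip in N (left out, the last holds). Time passes only in rows, so rows that repeat a pose let the fingers close. It gives the time, the measured TCP pose, the force and the opening at its end, in the units of the state.
- robot.observe(): the state, without advancing time (a new reading comes with each control period).
- robot.read_camera(name): name is "scene" or "top" or "wrist"; returns the picture (400x640x3 uint8, red, green, blue); there is no depth.
- robot.camera_params(name): a dict with "camera_matrix" (3x3 intrinsics, pixels), "k1" (the pictures are not rectified: a ray, as slopes to the right and down, at radius r is drawn at 1 + k1 r^2 times it, then the intrinsics apply), "R" (3x3) and "t" (3): a world point X has camera coordinates R X + t. Camera axes: x right, y down, z forward; pixel columns grow to the right and rows downward; lengths in m; the calibration is good to about 2 mm. A picture is of the moment at which its call begins: read the wrist's pose just before it. camera_params takes no time and is no camera call; for the wrist camera it gives the pose at the moment of the call.
- robot.hand_in(): hands the job in, once; it reports no verdict.
Trained networks look in the newest picture that a camera, given by its name, has taken for a name from the list of things; names that differ only in an ending like _2 or _b are one class to them, and where a whole thing is asked for, a point or a joint stands for the part that bears it (a point fixed in the world has none). Each returns a list of dicts, best first, with "score" (0 to 1); they miss things now and then, are a little off and sometimes report something else, mostly with a low value. They report only what shows in the picture. A call takes as long as a camera call.
- robot.look_for(camera, label): "centre" ([x, y, z] in m, in the coordinates of the camera as it stood for that picture, good to about 4 mm: the middle of the surface that is visible of it).
- robot.masks_of(camera, label): "mask" (400x640 bool, what is visible of it).
The state is a dict: "time": time; "qpos": joint angles; "qvel": joint speeds; "joint_efforts": joint torques, N m; "tool_pos": TCP position; "tool_rot": TCP orientation; "contact_force": force on the tool from outside, world axes, zero at the start; "torque": the same for the moment, N m; "opening": finger opening in m.
Only numpy, scipy, OpenCV 4.12 (cv2) and the standard library are available. Lean on these libraries where they do the work, as an engineer would, in place of code of your own. Each camera call takes 0.05 s, during which the arm holds its last target.

## Working session

There is one attempt and no reset: what is moved stays moved. The work goes in short steps, Python scripts to look and compute and a shell command to move; the robot and the scene stay as the last step left them, time stands still between calls to the robot, and variables do not carry over. Pictures are saved under pics/ and viewed, and the job is handed in when it is done.

```bash
mkdir -p pics; ls; python3 - <<'E'
from cell import robot
import cv2
s=robot.observe();print(s)
for c in ("scene","top","wrist"):
    im=robot.read_camera(c);cv2.imwrite(f"pics/a_{c}.png",im[:,:,::-1])
    p=robot.camera_params(c);print(c,p)
E
```

```text
pics
{'time': 0.0, 'qpos': array([-1.28698744e+00,  3.42718805e-01,  1.52503336e+00, -3.08425306e-06,
        1.27540441e+00, -1.46036641e-01]), 'qvel': array([-0.00093114,  0.00073841, -0.00058261,  0.00045525, -0.00079512,
        0.00099327]), 'joint_efforts': array([-1.36007937e-03, -4.31237805e+01, -2.44222873e+01,  7.17601064e-02,
        5.56907896e-02, -1.27827093e-04]), 'tool_pos': array([ 0.218664  , -0.47682405,  0.21864131]), 'tool_rot': array([-3.14004494e+00, -2.24661737e-04,  4.29846252e-01]), 'contact_force': array([ 0.16444539, -0.16149023, -0.11214841]), 'torque': array([0.00648655, 0.05146401, 0.02553227]), 'opening': 0.09187753996389741}
scene {'camera_matrix': array([[457.37788717,   0.        , 316.60154966],
       [  0.        , 457.37788717, 197.1879369 ],
       [  0.        ,   0.        ,   1.        ]]), 'k1': -0.027475208969926647, 'R': array([[ 0.80138971,  0.59813228, -0.00351007],
       [ 0.50911037, -0.68517324, -0.52090715],
       [-0.31397639,  0.41566262, -0.85360612]]), 't': array([-0.46661056, -0.26458842,  1.39803257])}
top {'camera_matrix': array([[418.5010832 ,   0.        , 321.16852106],
       [  0.        , 418.5010832 , 202.40241219],
       [  0.        ,   0.        ,   1.        ]]), 'k1': -0.021921977466001465, 'R': array([[-0.02873709, -0.99949146,  0.01382045],
       [-0.98663494,  0.0261435 , -0.16083534],
       [ 0.16039223, -0.01825768, -0.98688449]]), 't': array([0.00144859, 0.60574514, 1.04294062])}
wrist {'camera_matrix': array([[351.24202453,   0.        , 325.11983826],
       [  0.        , 351.24202453, 200.32217272],
       [  0.        ,   0.        ,   1.        ]]), 'k1': -0.04892045179364046, 'R': array([[ 4.15183435e-01, -9.09737650e-01, -3.50790393e-04],
       [-8.77746746e-01, -4.00684816e-01,  2.62701974e-01],
       [-2.39130433e-01, -1.08761603e-01, -9.64876961e-01]]), 't': array([-0.52489908, -0.03209619,  0.38921603])}
```

View pics/a_top.png

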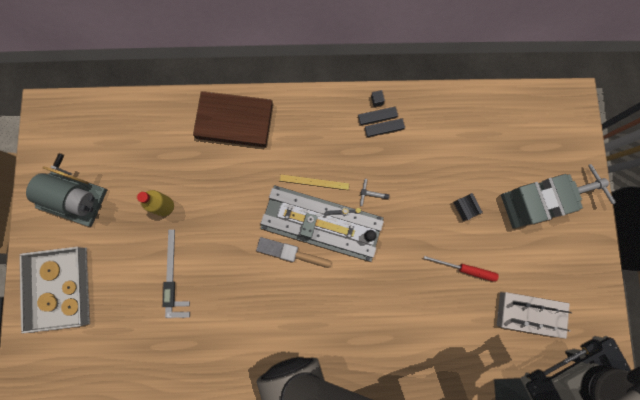

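View pics/a_scene.png

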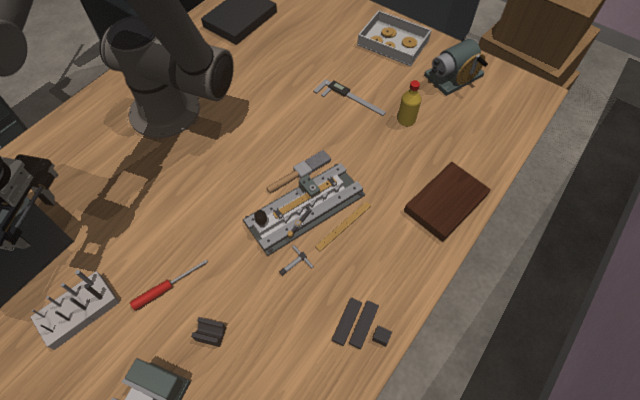

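```bash
cat > h.py <<'E'
from cell import robot
import numpy as np, cv2
from scipy.spatial.transform import Rotation as Ro
def w(c,p):
    P=robot.camera_params(c); return P["R"].T@(np.array(p)-P["t"])
def proj(c,X):
    P=robot.camera_params(c); x=P["R"]@np.array(X)+P["t"]; s=x[:2]/x[2]; s=s*(1+P["k1"]*(s@s))
    return P["camera_matrix"][:2,:2]@s+P["camera_matrix"][:2,2]
def ray(c,uv,z):
    P=robot.camera_params(c);K=P["camera_matrix"]
    d=(np.array(uv,float)-K[:2,2])/np.diag(K)[:2]; s=d.copy()
    for _ in range(10): s=d/(1+P["k1"]*(s@s))
    r=P["R"].T@np.array([s[0],s[1],1]); o=-P["R"].T@P["t"]
    return o+r*(z-o[2])/r[2]
E
python3 - <<'E'
from h import *
for c in ("top","scene"):
  for l in ("knob","next_tooth","pawl_face","jig","slide","pawl"):
    print(c,l,[(round(d["score"],2),w(c,d["centre"]).round(4)) for d in robot.look_for(c,l)][:3])
print(robot.observe()["time"])
E
```

```text
top knob [(0.83, array([ 0.5501, -0.0442,  0.0355])), (0.16, array([0.6726, 0.0033, 0.0059]))]
top next_tooth [(0.63, array([ 0.5503, -0.0407,  0.0391])), (0.4, array([ 0.581 , -0.0641,  0.0383]))]
top pawl_face [(0.82, array([ 0.5535, -0.0029,  0.0207]))]
top jig [(0.65, array([ 0.5533, -0.0014,  0.029 ])), (0.36, array([0.3937, 0.3846, 0.0088]))]
top slide [(0.72, array([ 0.5504, -0.0458,  0.0363]))]
top pawl [(0.58, array([ 0.5817, -0.0628,  0.04  ])), (0.55, array([ 0.631 , -0.1406,  0.0115]))]
scene knob [(0.77, array([ 0.5492, -0.0556,  0.0357]))]
scene next_tooth [(0.62, array([ 0.547 , -0.0535,  0.0393]))]
scene pawl_face [(0.63, array([ 0.5729, -0.0195,  0.03  ]))]
scene jig [(0.86, array([ 0.5733, -0.0197,  0.0236]))]
scene slide [(0.67, array([ 0.5439, -0.0538,  0.0389]))]
scene pawl [(0.66, array([ 0.5779, -0.0644,  0.0349]))]
0.75
```

```bash
python3 - <<'E'
import cv2
a=cv2.imread("pics/a_top.png")[165:285,240:400]
cv2.imwrite("pics/z_top.png",cv2.resize(a,None,fx=5,fy=5,interpolation=cv2.INTER_CUBIC))
a=cv2.imread("pics/a_scene.png")[140:260,230:390]
cv2.imwrite("pics/z_scene.png",cv2.resize(a,None,fx=5,fy=5,interpolation=cv2.INTER_CUBIC))
E
```

```text
(no output)
```

View pics/z_top.png

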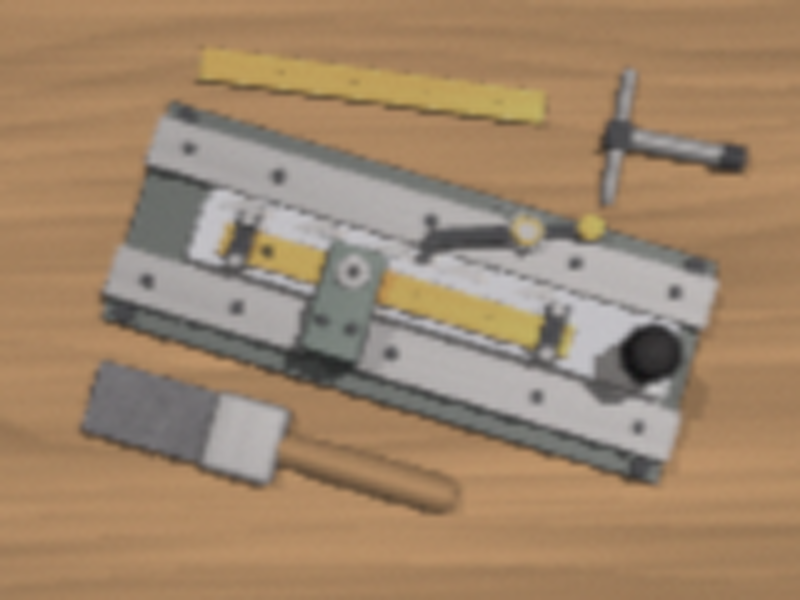

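View pics/z_scene.png

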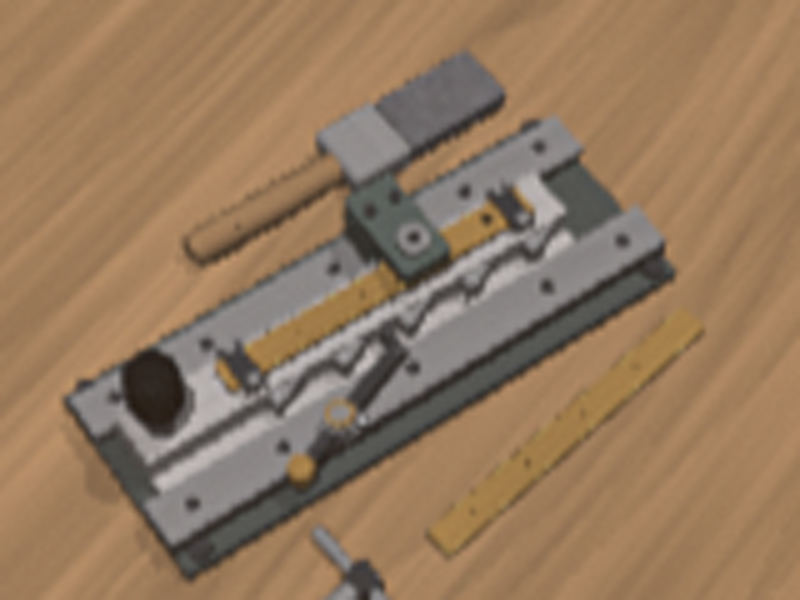

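View pics/a_wrist.png

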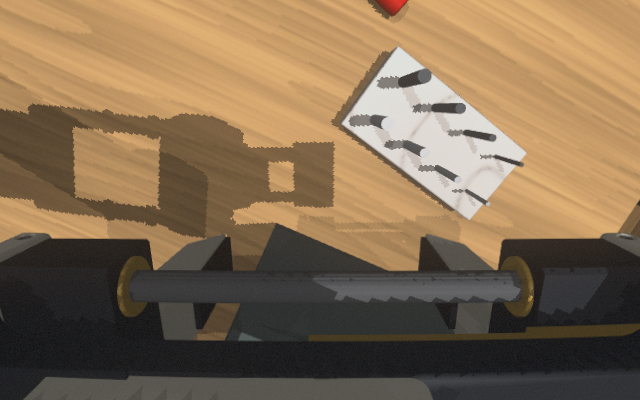

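```bash
python3 - <<'E'
from h import *
zc=lambda u,v,o:(o[0]+(u-2)/5,o[1]+(v-2)/5)
T=(240,165);S=(230,140)
print("top base",[ray("top",zc(u,v,T),.012).round(4) for u,v in ((172,102),(718,262),(655,483),(105,315))])
print("knob top",ray("top",zc(652,352,T),.085))
print("bush",ray("top",zc(353,271,T),.069))
print("scene base",[ray("scene",zc(u,v,S),.012).round(4) for u,v in ((675,275),(190,577),(65,400))])
print("knob sc",ray("scene",zc(153,390,S),.079),"bush",ray("scene",zc(413,237,S),.069))
E
```

```text
top base [array([0.6628, 0.1106, 0.012 ]), array([ 0.5674, -0.1817,  0.012 ]), array([ 0.4506, -0.1421,  0.012 ]), array([0.5477, 0.1476, 0.012 ])]
knob top [ 0.51408912 -0.13408202  0.085     ]
bush [0.56080144 0.01419543 0.069     ]
scene base [array([0.6627, 0.1072, 0.012 ]), array([ 0.5673, -0.1831,  0.012 ]), array([ 0.451 , -0.1451,  0.012 ])]
knob sc [ 0.51364337 -0.13705324  0.079     ] bush [0.55802533 0.01404315 0.069     ]
```

```bash
python3 -m creep '[[[41.1,-18.7,1.9,0,0,42.9,1],[41.1,-18.7,1.9,0,0,42.9,1],[41.1,-18.7,1.9,0,0,42.9,1],[41.1,-18.7,1.9,0,0,42.9,1],[41.1,-18.7,1.9,0,0,42.9,1],[41.1,-18.7,1.9,0,0,42.9,1],[41.1,-18.7,1.9,0,0,42.9,1],[41.1,-18.7,1.9,0,0,42.9,1]]]' 40; python3 - <<'E'
from h import *
s=robot.observe();print(s['tool_pos'],s['tool_rot'],s['time'])
E
```

```text
time: 1.55
tool_pos: [0.4651, -0.1931, 0.2038]
tool_rot: [3.141, -0.001, -0.319]
contact_force: [0.9, -0.6, -0.0]
opening: 0.0919
[ 0.46509727 -0.19314232  0.20378396] [ 3.14127907e+00 -7.47149634e-04 -3.19265035e-01] 1.55
```

```bash
python3 -m creep '[[[2.8,-7.0,0.4,0,0,0,1],[2.8,-7.0,0.4,0,0,0,1],[2.8,-7.0,0.4,0,0,0,1],[2.8,-7.0,0.4,0,0,0,1]]]'; python3 - <<'E'
from h import *
s=robot.observe();print(s['tool_pos'],s['tool_rot'],s['time'])
for c in ("wrist","scene"):
    cv2.imwrite(f"pics/b_{c}.png",robot.read_camera(c)[:,:,::-1])
P=robot.camera_params("wrist");print(-P["R"].T@P["t"],P["R"])
a=cv2.imread("pics/b_scene.png")[140:260,230:390]
cv2.imwrite("pics/bz_scene.png",cv2.resize(a,None,fx=5,fy=5,interpolation=cv2.INTER_CUBIC))
E
```

```text
time: 1.95
tool_pos: [0.5136, -0.1352, 0.1995]
tool_rot: [3.141, -0.0, -0.318]
contact_force: [-1.2, 0.6, -0.5]
opening: 0.0922
[ 0.51357907 -0.13515907  0.19953922] [ 3.14090170e+00 -1.44723219e-04 -3.17664803e-01] 1.95
[ 0.57997219 -0.15878652  0.36478911] [[-3.16279342e-01 -9.48665645e-01  9.33391082e-04]
 [-9.15451729e-01  3.05463798e-01  2.61992365e-01]
 [-2.48828273e-01  8.20082983e-02 -9.65069495e-01]]
```

View pics/b_wrist.png

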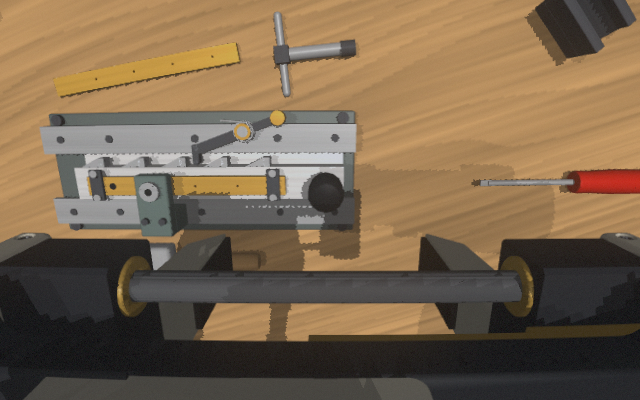

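View pics/bz_scene.png

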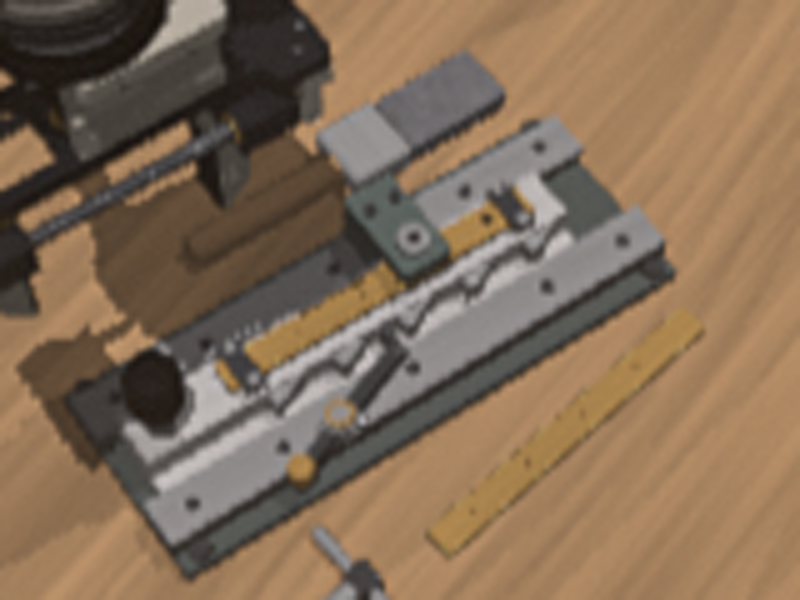

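```bash
python3 - <<'E'
import cv2
a=cv2.imread("pics/b_wrist.png")[100:240,40:240]
cv2.imwrite("pics/bz1.png",cv2.resize(a,None,fx=4,fy=4,interpolation=cv2.INTER_CUBIC))
a=cv2.imread("pics/b_wrist.png")[100:240,210:370]
cv2.imwrite("pics/bz2.png",cv2.resize(a,None,fx=4,fy=4,interpolation=cv2.INTER_CUBIC))
E
```

```text
(no output)
```

View pics/bz1.png

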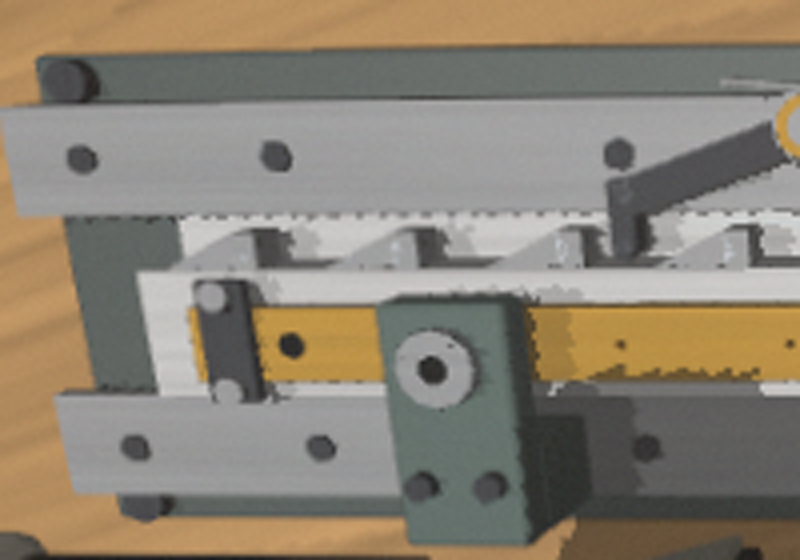

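View pics/bz2.png

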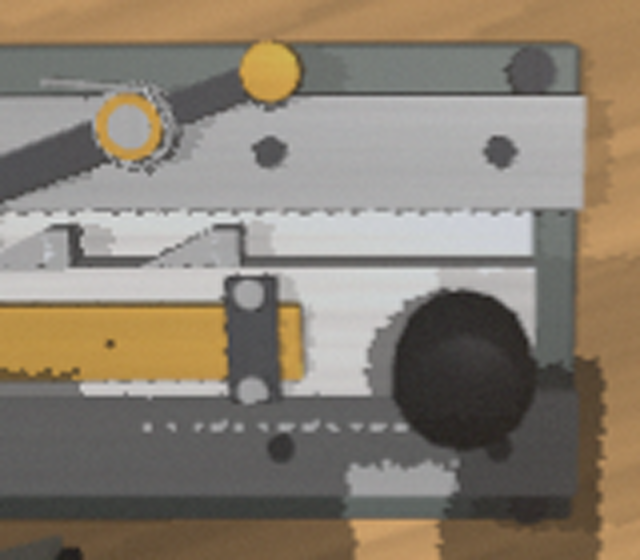

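```bash
python3 - <<'E'
from h import *
c="wrist"
A=lambda u,v:(40+(u-1.5)/4,100+(v-1.5)/4)
B=lambda u,v:(210+(u-1.5)/4,100+(v-1.5)/4)
# jig frame from base corners z=.012, front left +x corner and rear +x corner
f=ray(c,A(37,58),.012); r=ray(c,B(580,44),.012); r2=ray(c,B(575,518),.012); f2=ray(c,A(122,518),.012)
print(f,r,r2,f2)
C=(f+r+r2+f2)[:2]/4
yv=((f-r)+(f2-r2))[:2]; print("len",np.linalg.norm(yv)/2, np.linalg.norm((f-f2)[:2]),np.linalg.norm((r-r2)[:2]))
yv/=np.linalg.norm(yv); xv=np.array([yv[1],-yv[0]])
print("C",C,"yaw",np.degrees(np.arctan2(xv[1],xv[0])))
J=lambda p:(np.array([xv@(p[:2]-C),yv@(p[:2]-C)])*1000).round(1)
print("bush",J(ray(c,A(433,368),.069)))
print("knob top",ray(c,B(460,360),.094),J(ray(c,B(465,360),.094)))
for z in(.034,.036,.038):
  print(z,"teeth",[J(ray(c,p,z)) for p in (A(258,230),A(420,230),A(583,228),A(747,228),B(75,228),B(241,228))])
print("pawl tip",[J(ray(c,A(612,180),z)) for z in (.032,.038,.042)], J(ray(c,A(614,255),.03)))
print("pawl pin",J(ray(c,B(128,127),.045)))
E
```

```text
[0.66269653 0.10704456 0.012     ] [ 0.56600063 -0.18484989  0.012     ] [ 0.4493236  -0.14730354  0.012     ] [0.54636479 0.14628823 0.012     ]
len 0.30835376534983794 0.12277271589532149 0.12256939295067631
C [ 0.55609639 -0.01970516] yaw -18.309353535245858
bush [-5.6 30.9]
knob top [ 0.51860918 -0.1381816   0.094     ] [   1.6 -125.2]
0.034 teeth [array([20.2, 88.1]), array([19.8, 48. ]), array([20. ,  8.2]), array([ 19.7, -31.1]), array([ 19.7, -33. ]), array([ 19.5, -72.5])]
0.036 teeth [array([20.5, 86.9]), array([20.1, 46.9]), array([20.3,  7.4]), array([ 20. , -31.7]), array([ 20. , -33.6]), array([ 19.8, -72.8])]
0.038 teeth [array([20.8, 85.6]), array([20.4, 45.9]), array([20.5,  6.6]), array([ 20.3, -32.3]), array([ 20.3, -34.1]), array([ 20.1, -73.1])]
pawl tip [array([31.1,  0.9]), array([31.7, -1.4]), array([32.1, -2.9])] [12.8  2.9]
pawl pin [ 44.  -49.7]
```

```bash
python3 -m creep '[[[0.4,0.2,4.0,0,0,0,1],[0.4,0.2,8.0,0,0,0,0.6],[0.4,0.2,11.0,0,0,0,0.3],[0.4,0.2,12.8,0,0,0,0],[0.4,0.2,12.8,0,0,0,0],[0.4,0.2,12.8,0,0,0,-0.1],[0.4,0.2,12.8,0,0,0,-0.1]]]' 30; python3 - <<'E'
from h import *
for c in ("wrist","scene"):
    cv2.imwrite(f"pics/c_{c}.png",robot.read_camera(c)[:,:,::-1])
a=cv2.imread("pics/c_scene.png")[140:260,230:390]
cv2.imwrite("pics/cz_scene.png",cv2.resize(a,None,fx=5,fy=5,interpolation=cv2.INTER_CUBIC))
E
```

```text
time: 2.75
tool_pos: [0.517, -0.1404, 0.0733]
tool_rot: [3.141, -0.003, -0.321]
contact_force: [0.1, -0.3, -0.0]
opening: 0.048
```

View pics/c_wrist.png

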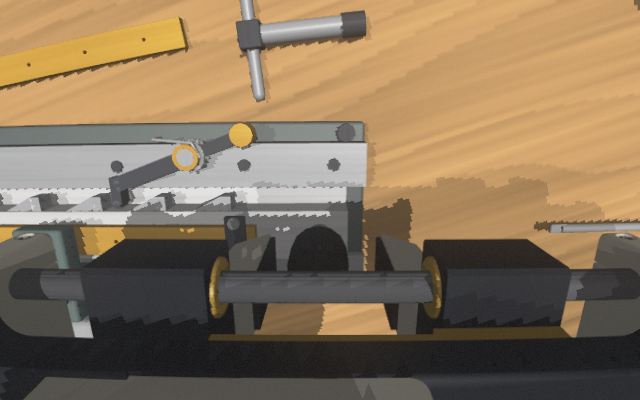

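View pics/cz_scene.png

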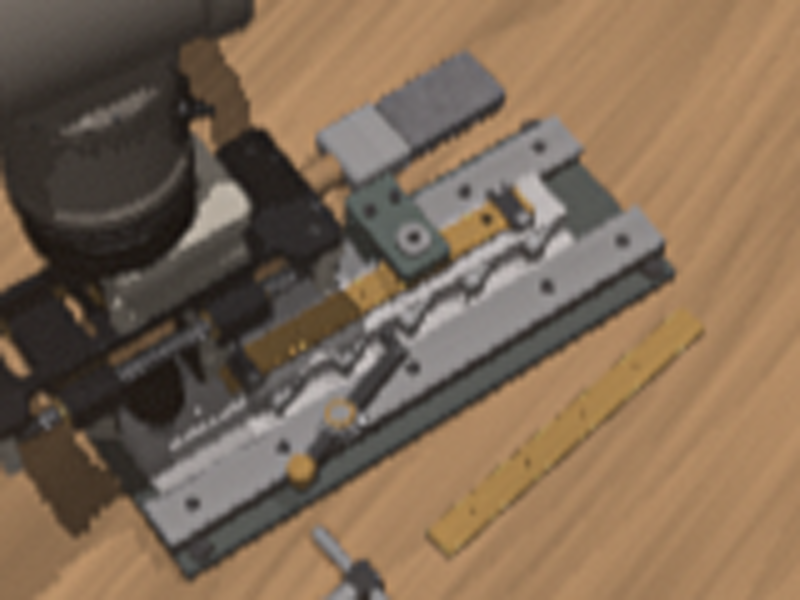

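```bash
python3 -m creep '[[[0,-0.2,0.2,0,0,0,-0.1],[0,-0.2,0.2,0,0,0,-0.3],[0,-0.2,0.2,0,0,0,-0.5],[0,-0.2,0.2,0,0,0,-1],[0,-0.2,0.2,0,0,0,-1]]]' 40; python3 - <<'E'
from h import *
s=robot.observe();print(s['tool_pos'],s['tool_rot'],s['contact_force'])
cv2.imwrite("pics/d_wrist.png",robot.read_camera("wrist")[:,:,::-1])
a=cv2.imread("pics/d_wrist.png")[110:280,60:400]
cv2.imwrite("pics/dz.png",cv2.resize(a,None,fx=2.3,fy=2.3,interpolation=cv2.INTER_CUBIC))
E
```

```text
time: 3.35
tool_pos: [0.5179, -0.1378, 0.0714]
tool_rot: [3.141, -0.003, -0.321]
contact_force: [1.1, 3.0, 3.0]
opening: 0.0282
[ 0.51785658 -0.13778206  0.0714434 ] [ 3.14130542 -0.00343313 -0.32050919] [1.10135234 2.9851535  3.02999923]
```

View pics/dz.png

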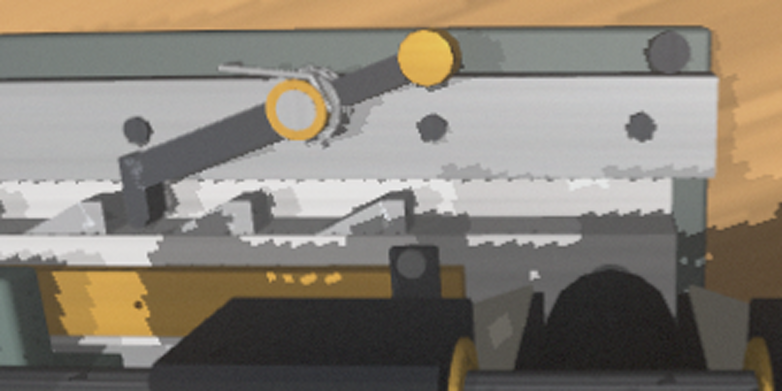

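```bash
cat >> h.py <<'E'
C=np.array([.5561,-.0197]);a=np.radians(-18.31);xv=np.array([np.cos(a),np.sin(a)]);yv=np.array([-xv[1],xv[0]])
J=lambda p:(np.array([xv@(p[:2]-C),yv@(p[:2]-C)])*1000).round(1)
E
python3 - <<'E'
from h import *
A=lambda u,v:(60+(u-.6)/2.3,110+(v-.6)/2.3)
for z in(.034,.036,.038): print([J(ray("wrist",A(*p),z)) for p in ((105,198),(268,198),(413,193))])
print("pawl",J(ray("wrist",A(122,158),.038)),J(ray("wrist",A(126,222),.030)),"pin",J(ray("wrist",A(296,109),.045)))
print("corner",J(ray("wrist",A(711,28),.012)))
s=robot.observe();print("tcp",J(s['tool_pos']),s['time'])
E
```

```text
[array([19.7,  8.8]), array([ 19.5, -35.2]), array([ 20.7, -73.4])]
[array([20.2,  7.5]), array([ 20. , -36.1]), array([ 21.2, -73.9])]
[array([20.7,  6.2]), array([ 20.5, -36.9]), array([ 21.7, -74.4])]
pawl [31.2 -0. ] [11.9  6.7] pin [ 44.3 -49.3]
corner [  61.4 -152.1]
tcp [   0.8 -124.1] 3.4
```

```bash
python3 -m creep '[[[0,-0.4,0,0,0,0,-1],[0,-0.8,0,0,0,0,-1],[0,-1.2,0,0,0,0,-1],[0,-1.6,0,0,0,0,-1],[0,-2.0,0,0,0,0,-1],[0,-2.4,0,0,0,0,-1],[0,-2.4,0,0,0,0,-1]]]' 60; python3 - <<'E'
from h import *
s=robot.observe();print("tcp",J(s['tool_pos']),s['contact_force'],s['tool_rot'])
E
```

```text
time: 4.1
tool_pos: [0.525, -0.1158, 0.0714]
tool_rot: [3.139, -0.003, -0.32]
contact_force: [-2.9, -5.2, 3.1]
opening: 0.0273
tcp [   0.6 -101.1] [-2.89631962 -5.24504041  3.13468244] [ 3.13921199e+00 -2.92846813e-03 -3.19870088e-01]
```

```bash
python3 -m creep '[[[0,-0.4,0,0,0,0,-1],[0,-0.8,0,0,0,0,-1],[0,-1.2,0,0,0,0,-1],[0,-1.6,0,0,0,0,-1],[0,-1.6,0,0,0,0,-1]]]' 60; python3 - <<'E'
from h import *
s=robot.observe();print("tcp",J(s['tool_pos']),s['contact_force'])
cv2.imwrite("pics/e_wrist.png",robot.read_camera("wrist")[:,:,::-1])
a=cv2.imread("pics/e_wrist.png")[110:280,60:400]
cv2.imwrite("pics/ez.png",cv2.resize(a,None,fx=2.3,fy=2.3,interpolation=cv2.INTER_CUBIC))
E
```

```text
time: 4.6
tool_pos: [0.5298, -0.1012, 0.0714]
tool_rot: [3.138, -0.003, -0.319]
contact_force: [-2.2, -4.0, 3.2]
opening: 0.0276
tcp [  0.6 -85.6] [-2.1947845  -3.96386396  3.24657759]
```

View pics/ez.png

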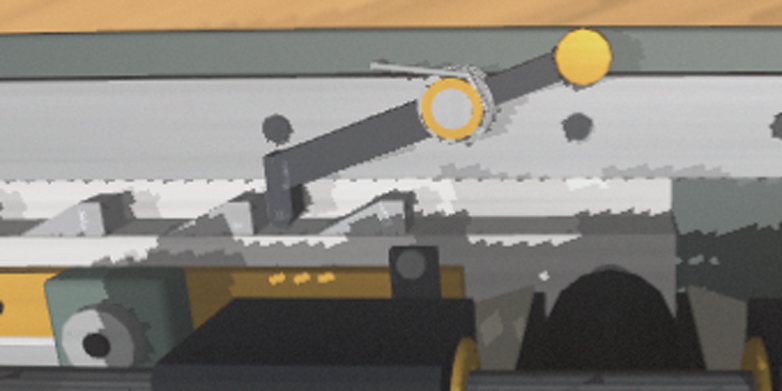

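```bash
python3 -m creep '[[[0,-0.15,0,0,0,0,-1],[0,-0.3,0,0,0,0,-1],[0,-0.3,0,0,0,0,-1]]]' 60; python3 - <<'E'
from h import *
s=robot.observe();print("tcp",J(s['tool_pos']),s['contact_force'])
cv2.imwrite("pics/f_wrist.png",robot.read_camera("wrist")[:,:,::-1])
a=cv2.imread("pics/f_wrist.png")[110:280,60:400]
cv2.imwrite("pics/fz.png",cv2.resize(a,None,fx=2.3,fy=2.3,interpolation=cv2.INTER_CUBIC))
E
```

```text
time: 4.95
tool_pos: [0.5307, -0.0989, 0.0714]
tool_rot: [3.137, -0.003, -0.319]
contact_force: [-2.1, -4.2, 3.1]
opening: 0.0276
tcp [  0.8 -83.2] [-2.07372153 -4.17331039  3.07141423]
```

View pics/fz.png

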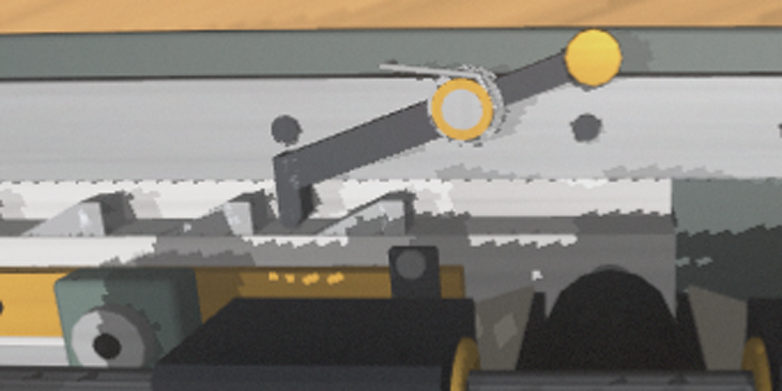

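```bash
python3 -m creep '[[[0,0.2,0,0,0,0,-1],[0,0.4,0,0,0,0,-1],[0,0.6,0,0,0,0,-1],[0,0.7,0,0,0,0,-1],[0,0.7,0,0,0,0,-1]]]' 60; python3 - <<'E'
from h import *
s=robot.observe();print("tcp",J(s['tool_pos']),s['contact_force'])
E
```

```text
time: 5.5
tool_pos: [0.5289, -0.1043, 0.0714]
tool_rot: [3.139, -0.003, -0.32]
contact_force: [1.0, 4.2, 2.0]
opening: 0.0273
tcp [  0.8 -88.8] [1.04780217 4.237583   2.00334999]
```

```bash
python3 -m creep '[[[0,0.15,0,0,0,0,-1],[0,0.3,0,0,0,0,-1],[0,0.3,0,0,0,0,-1]]]' 60; python3 - <<'E'
from h import *
s=robot.observe();print("tcp",J(s['tool_pos']),s['contact_force'])
E
```

```text
time: 5.8
tool_pos: [0.5285, -0.1059, 0.0715]
tool_rot: [-3.141, -0.004, -0.32]
contact_force: [1.8, 4.8, 1.8]
opening: 0.0267
tcp [  0.8 -90.5] [1.81527668 4.82247807 1.77820091]
```

```bash
python3 -m creep '[[[0,0.1,0,0,0,0,-1],[0,0.2,0,0,0,0,-1],[0,0.3,0,0,0,0,-1],[0,0.3,0,0,0,0,-1]]]' 60; python3 - <<'E'
from h import *
s=robot.observe();print("tcp",J(s['tool_pos']),s['contact_force'])
E
```

```text
time: 6.2
tool_pos: [0.5284, -0.106, 0.0714]
tool_rot: [-3.137, -0.004, -0.321]
contact_force: [5.1, 13.9, 1.3]
opening: 0.0277
tcp [  0.8 -90.7] [ 5.05716937 13.85923932  1.26922068]
```

```bash
python3 -m creep '[[[0,0.1,0,0,0,0,-1],[0,0.1,0,0,0,0,-0.3],[0,0.1,0,0,0,0,0.2],[0,0.1,0,0,0,0,0.2],[0,0.1,0,0,0,0,0.2]]]' ; python3 - <<'E'
from h import *
s=robot.observe();print("tcp",J(s['tool_pos']),s['contact_force'])
cv2.imwrite("pics/g_wrist.png",robot.read_camera("wrist")[:,:,::-1])
a=cv2.imread("pics/g_wrist.png")[110:280,60:400]
cv2.imwrite("pics/gz.png",cv2.resize(a,None,fx=2.3,fy=2.3,interpolation=cv2.INTER_CUBIC))
E
```

```text
time: 6.7
tool_pos: [0.5279, -0.1074, 0.0713]
tool_rot: [-3.137, -0.004, -0.321]
contact_force: [0.7, -0.4, -0.4]
opening: 0.0514
tcp [  0.7 -92.1] [ 0.67553456 -0.3520443  -0.39410951]
```

View pics/gz.png

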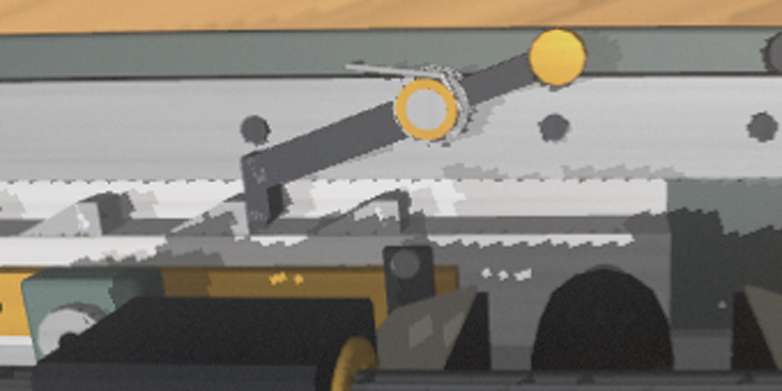

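```bash
python3 -m creep '[[[0,0,-2,0,0,0,0.3],[0,0,-5,0,0,0,0.5],[0,0,-9,0,0,0,0.8],[0,0,-13,0,0,0,1],[0,0,-13,0,0,0,1],[0,0,-13,0,0,0,1]]]' ; python3 - <<'E'
from h import *
cv2.imwrite("pics/h_wrist.png",robot.read_camera("wrist")[:,:,::-1])
a=cv2.imread("pics/h_wrist.png")[90:240,20:370]
cv2.imwrite("pics/hz.png",cv2.resize(a,None,fx=2.28,fy=2.28,interpolation=cv2.INTER_CUBIC))
cv2.imwrite("pics/h_top.png",robot.read_camera("top")[:,:,::-1])
print(robot.observe()['contact_force'])
E
```

```text
time: 7.35
tool_pos: [0.5275, -0.108, 0.202]
tool_rot: [-3.138, -0.006, -0.321]
contact_force: [-0.8, -0.6, -0.6]
opening: 0.0907
[0.2379602  0.49215671 0.3687305 ]
```

View pics/hz.png

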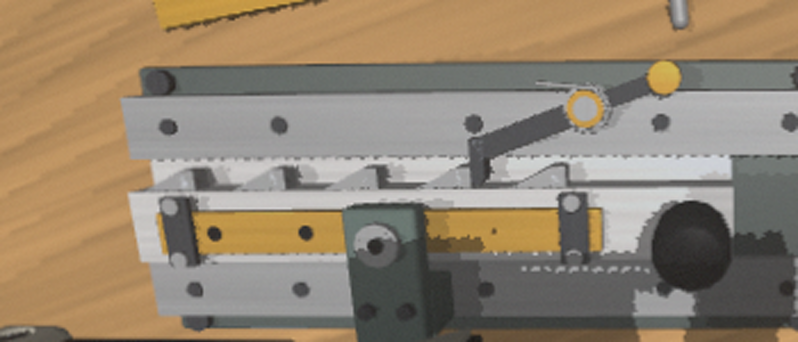

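View pics/h_top.png

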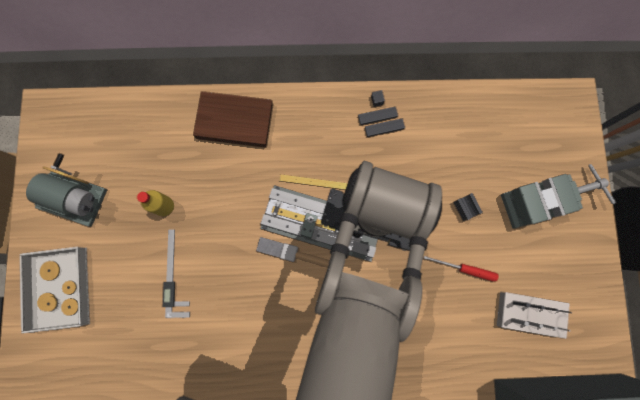

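The wrist picture shows the pawl fully in at (475,165), with a tooth directly against it. That is one tooth further than at the start: three teeth are now ahead of the tooth at the pawl and one is behind it. Before the push there were three ahead, counting the one at the pawl, and two behind. The bystanders that show are where they were.

```bash
python3 - <<'E'
from h import *
robot.hand_in(); print(robot.observe()['time'])
E
```

```text
the job is handed in; nothing more can be done
the job is handed in; nothing more can be done
```

The slide is indexed on by one tooth, the tooth bears against the pawl, the knob is released, and the job is handed in.

- **Push:** I gripped the knob and pushed the slide about 41 mm forward. In the pictures the pawl dropped in behind the next tooth. I measured that tooth at about -33 mm before the push, so it ended at about +8 mm, short of the next lift at +16 mm.
- **Draw back:** I drew it back 7.5 mm to a solid stop, where the pull rose from about 5 N to 15 N without further movement. Then I opened the fingers and lifted clear. The job took about 7.5 s of the 32 s.
- **Last checks:** After release, the wrist picture showed the pawl fully in, the tooth face against it, and three teeth ahead of that tooth with one behind. The force readings were near zero. The bystanders that could be seen in the top view had not moved; the arm hid the chuck key and part of the spare strip and brush there, though nothing ever went near them.
- **Disagreements:** My image measurements of the tooth position varied from -31 to -37 mm; the -37 mm was probably a misread pixel. The networks returned the middle of the slide when asked for the knob and tooth, so I measured those points from pixels instead.

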